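# Park the heavy mould jib over the unloading tray

### The job

The heavy steel mould hangs on a swing jib that turns almost without friction. Swing it round until the mould is centred over the blue unloading tray and leave it standing there still, with the gripper clear of it, for five seconds and at the end. Touch the jib only on its two orange sprung bumpers, keep everything gentle (never drive a bumper fully in, never let the jib run fast or into its end stops) and leave the other things on the bench where they are.

Things in the scene. Friction and masses are not known exactly. Their poses are not given: they have to be found in the camera images.
- jib (a joint): Jib angle about its vertical axis, rad (0: mid-range, jib pointing roughly at the robot; the whole pedestal may be turned up to 0.12); growing is counter-clockwise from above and carries the mould towards -y. End stops at -0.85 and +0.85 are not to be touched; keep below 0.8 rad/s. Starts at rest at -0.6 to -0.4, on the +y side of the tray, 0.45 to 1.05 rad away.
- jib_axis (a point): Top of the bearing hub on the fixed blue pedestal beyond the mould (72 mm across, 157 mm high) on the jib's vertical axis. Jib with mould: nominally 0.56 kg m2 about this axis, felt as about 6.2 kg at the bumpers; the true value differs by -30 to +40 %. Damping 0.03 N m s/rad, dry friction 0.001 N m: once moving it coasts for 10 s and more.
- carrier: Metal mould 100 mm (x) by 110 mm (y) by 80 mm, red centre stripe, z 70-150 mm above bench, bolt heads to 157 mm, with a blue beam (45 mm wide, z 100-130 mm) to the hub. Origin: centre of the mould's underside, 300 mm from the axis. x points to the jib axis, z up, y left. 200 mm wide over both bumpers. Robot must not touch mould or beam.
- buffer_left: Orange bumper, black rubber face on the carrier's left (+y) side. Origin: centre of the flat outer face, 92 mm wide by 60 mm high (z 85-145 mm above bench), 100 mm from the carrier's middle plane when free, 45 mm proud of the mould. Slides inwards on a 120 N/m spring (no preload, bounces), 40 mm to its stop. Axes as the carrier's. Pushed, it drives the jib to -y (growing angle).
- buffer_right: Orange bumper, black rubber face on the carrier's right (-y) side. Origin: centre of the flat outer face, 92 mm wide by 60 mm high (z 85-145 mm above bench), 100 mm from the carrier's middle plane when free, 45 mm proud of the mould. Slides inwards on a 120 N/m spring (no preload, bounces), 40 mm to its stop. Axes as the carrier's. Pushed, it drives the jib to +y (falling angle).
- tray_mid (a point): Centre of the inner floor of the blue unloading tray (130 mm along the jib, 160 mm across, 30 mm high) with a white centre line that runs on over the bench towards the robot and ends in a crossbar. Fixed, 300 mm from the jib axis, at a different angle each time; x points to the jib axis. The mould passes 40 mm above its rim.
- spray_can: Black and red spray can, 56 mm across, 150 mm high, standing loose on the bench; leave alone. Origin: centre of its underside.
- tape_roll: Yellow roll of tape lying flat, 90 mm across, 45 mm high, loose; leave alone. Origin: centre of its underside.
- bolt_cup: Green plastic cup, 80 mm across, 70 mm high, loose; leave alone. Origin: centre of its underside.

How it is judged (in metres and radians):
On the way:
1. the mould stands still, centred over the tray and untouched, for 5 s (horizontal distance between carrier and tray_mid below 0.03 m and velocity of joint jib between -0.03 and 0.03 rad/s and contact force between the fingers and buffer_left below 0.3 N and contact force between the fingers and buffer_right below 0.3 N), for 5 s.
At the end, for the whole second after the job is handed in: The mould's centre is within 30 mm (horizontally) of the tray's centre, the jib turns slower than 0.03 rad/s and the robot touches nothing (horizontal distance between carrier and tray_mid below 0.03 m and velocity of joint jib between -0.03 and 0.03 rad/s).
It fails at once if a bumper is driven fully in (beyond 38 mm of its 40 mm) (y of buffer_left in the frame of carrier below 0.062 m or y of buffer_right in the frame of carrier above -0.062 m).
It fails at once if the jib runs faster than 0.8 rad/s (velocity of joint jib above 0.8 rad/s or velocity of joint jib below -0.8 rad/s).
It fails at once if the jib reaches an end stop (value of joint jib above 0.84 rad or value of joint jib below -0.84 rad).
It fails at once if the robot touches the mould or its beam instead of the bumpers (contact force between any of the fingers, the arm and carrier above 2 N).
It fails at once if a bystander is moved by more than 20 mm (distance of any of spray_can, tape_roll, bolt_cup from where it was at the start of the episode above 0.02 m).
It also fails if it takes over 48 s, if anything falls off the work surface, if the arm or the gripper's body presses on something with over 40 N, if the wrist force passes 120 N, or if a joint passes its speed limit or range.

### The arm

A 6-joint arm with a two-finger parallel gripper is mounted at the origin on the work surface. World frame = base frame: x ahead of the robot, y to its left, z up, the work surface at z = 0. Lengths are in m, angles in degrees, forces in N, time in s.
With the tool pointing down it reaches from about 0.35 to 0.775 m from the base axis. Payload 5.5 kg.
Tool frame: the origin (TCP) lies midway between the tips of the shut fingers; the grasp point (between the pads) lies 19 mm behind it (tcp_to_grasp is the distance from the TCP to the grasp point, in m); z points along the fingers, y is the line along which they close (so a half turn about z gives the same grasp; the last joint's range is limited). The gripper opens to 85 mm and grips with 20 to 120 N. Pads are 22 mm wide; open, the fingers measure 114 mm over their backs; the gripper's body (76 mm by 85 mm) begins 54 mm behind the grasp point. The pads swing forward as they close: fully open they stand 13 mm farther back than shut.
Start: joints at [-79.274, 17.945, 2.641, 74.691, 0, 82.002], TCP at [0.185, -0.545, 0.231] pointing down, gripper open.
Joint ranges: [-158.12, 158.12], [-49.38, 96.58], [-58.88, 72.47], [-126.05, 133.96], [-84.25, 85.87], [-180, 180]. Speed limits (degrees/s): [147.25, 147.25, 180, 180, 180, 180].

### API

Orientations are given as [roll, pitch, yaw] about the fixed x, y, z axes, in that order (R = Rz(yaw) Ry(pitch) Rx(roll)).
In Python, from station import * gives the robot as it stands.
- The arm moves only by the tool play_rows, never from a script. Its argument "series" is one flat list of numbers, 7 for each row, row after row: the shift along the tool's x, y, z normalised to -1 to 1, where 1 is 0.08 m, then the turn, a rotation vector about the tool's x, y, z normalised to -1 to 1, where 1 is 2 pi rad, then the opening, from 0 (shut) to 1 (fully open). A call has 1 to 5 rows; each row is the pose to reach, as a shift and turn from the pose commanded when the call began, along the tool's axes at that moment, turning the shorter way round; what a row does not reach only later rows make up. A row lasts 1/8 s, in which the tool goes at most 62.5 mm and 10.7 degrees, less where a joint would pass 70% of its speed; a pose out of reach is approached as far as the arm can. A call with a number of a shift or a turn outside -1 to 1 is refused whole. A call with a gripper value outside its range is refused whole. The fingers move at their own pace and stop on an object; the grip force is fixed at half the most. Time passes only in rows, so rows that repeat a pose let the fingers close. It gives the time, the measured TCP pose, the force, the opening and the grip force at its end, in the units of the state.
- sense(): the state, without advancing time (a new reading comes with each control period).
- read_camera(name): name is "scene" or "side" or "wrist"; returns a dict with "img" (400x640x3 uint8, red, green, blue), "vfov" (degrees; the focal length in pixels is half the picture's height over the tangent of half this angle, whatever the lens; pixels are square), "cx", "cy" (the principal point, pixels), "R" (3x3) and "t" (3): a world point X has camera coordinates R X + t. Camera axes: x right, y down, z forward; pixel columns grow to the right and rows downward; lengths in m; the calibration is good to about 2 mm. The wrist camera is an equidistant fisheye: a pixel r from the principal point sees the ray r / f radians off the axis. A picture is of the moment at which its call begins. There is no depth.
- hand_in(): hands the job in; it is judged then, once.
The state is a dict: "time_s": time; "qpos": joint angles; "joint_vel": joint speeds; "joint_torque": joint torques, N m; "tcp_pos": TCP position; "tool_rot": TCP orientation; "ft_force": force on the tool from outside, world axes, zero at the start; "torque": the same for the moment, N m; "grip_width": finger opening in m; "gripper_force": force on a finger pad.
Only numpy, scipy, OpenCV 4.12 (cv2) and the standard library are available. Lean on these libraries where they do the work, as an engineer would, in place of code of your own. Each camera call takes 0.05 s, during which the arm holds its last target. There are 200 camera calls.

## Working session

There is one attempt and no reset: what is moved stays moved. The work goes in short steps, Python scripts to look and compute and a tool call to move; the robot and the scene stay as the last step left them, time stands still between calls to the robot, and variables do not carry over. Pictures are saved under pics/ and viewed, at most 10 in all, crops included, and the job is handed in when it is done.

Besides the shell and the picture viewer there is one more tool, called after ">>>" by a JSON object that holds its "api" and its "payload", one argument or row to a line. play_rows: Moves the arm, as the interface text tells. Scaled input: -1 to 1 covers 0.08 m each way for a shift and 2 pi rad each way for a turn. Its arguments: {"type":"object","properties":{"series":{"type":"array","items":{"type":"number","minimum":-1,"maximum":1}}},"required":["series"]}

```bash
mkdir -p pics
cat > look.py <<'E'
from station import *
import cv2,sys
s=sense(); print(s['time_s'],s['tcp_pos'],s['tool_rot'])
for n in sys.argv[2:]:
    c=read_camera(n); cv2.imwrite(f'pics/{n}_{sys.argv[1]}.png',c['img'][:,:,::-1]); print(n,c['vfov'],c['cx'],c['cy'],c['R'],c['t'])
E
python3 look.py 0 scene side
```

```text
0.0 [ 0.184462   -0.54407192  0.23040786] [-1.79898055e+02 -1.35051835e-02  1.87231788e+01]
scene 52.652811718322276 323.3682651406685 197.21561044390404 [[ 0.85151283  0.52417941 -0.01272194]
 [ 0.40846986 -0.67836842 -0.6107116 ]
 [-0.32875261  0.51483223 -0.79175091]] [-0.50877571 -0.146299    1.7380589 ]
side 49.23277888578688 320.8272067522937 194.86461100293593 [[-0.99975457 -0.00552314 -0.02145469]
 [ 0.01320147  0.62918762 -0.77714134]
 [ 0.01779129 -0.77723384 -0.62896028]] [0.59742255 0.05542608 1.42795202]
```

View pics/scene_0.png

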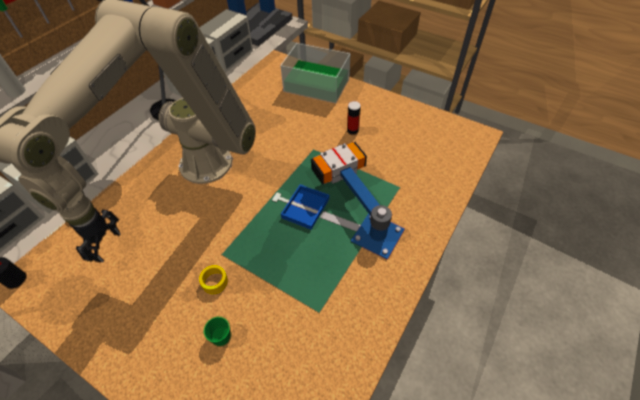

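View pics/side_0.png

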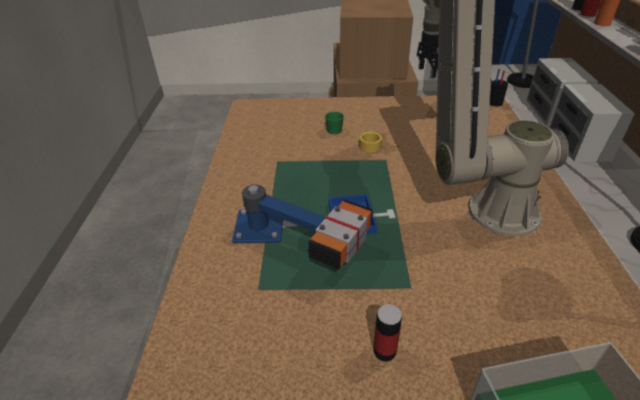

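Scene view: mould (340,160), hub top (381,212), tray (305,207), crossbar (277,198), can (353,118). Side view: mould (341,233), hub top (254,189), tray (352,214), crossbar (391,214), can (387,333).

```bash
cat > geo.py <<'E'
import numpy as np, cv2
def ray(c,uv):
    f=200/np.tan(np.radians(c['vfov']/2))
    d=c['R'].T@np.array([(uv[0]-c['cx'])/f,(uv[1]-c['cy'])/f,1.]); return -c['R'].T@c['t'],d
def onz(c,uv,z):
    o,d=ray(c,uv); return (o+d*(z-o[2])/d[2])[:2]
def proj(c,X):
    f=200/np.tan(np.radians(c['vfov']/2)); p=c['R']@np.array(X)+c['t']; return np.array([c['cx'],c['cy']])+f*p[:2]/p[2]
def tri(c1,u1,c2,u2):
    (o1,d1),(o2,d2)=ray(c1,u1),ray(c2,u2)
    A=np.c_[d1,-d2]; k=np.linalg.lstsq(A,o2-o1,rcond=None)[0]
    return (o1+k[0]*d1+o2+k[1]*d2)/2
E
python3 - <<'E'
from station import *
from geo import *
a,b=read_camera('scene'),read_camera('side')
print('hub',tri(a,(381,212),b,(254,189)),onz(a,(381,212),.157),onz(b,(254,189),.157))
print('mould',onz(a,(340,157),.15),onz(b,(343,228),.15))
print('bar',onz(a,(277,198),0),onz(b,(391,214),0))
print('can',onz(a,(354,106),.15),onz(b,(388,314),.15))
ims=[]
for c,(x,y) in((a,(260,130)),(b,(230,150))):
    im=cv2.resize(c['img'][y:y+125,x:x+170,::-1],None,fx=4.7,fy=2.35*2,interpolation=cv2.INTER_CUBIC); ims.append(im)
cv2.imwrite('pics/crA.png',ims[0]);cv2.imwrite('pics/crB.png',ims[1])
E
```

```text
hub [0.79596838 0.05411125 0.1506555 ] [0.79949124 0.05016487] [0.7922384  0.06154191]
mould [0.54775202 0.20573975] [0.53381131 0.22675991]
bar [0.37586149 0.00602915] [0.3673748  0.00393256]
can [0.44926361 0.49396404] [0.44501401 0.50089405]
```

View pics/crA.png

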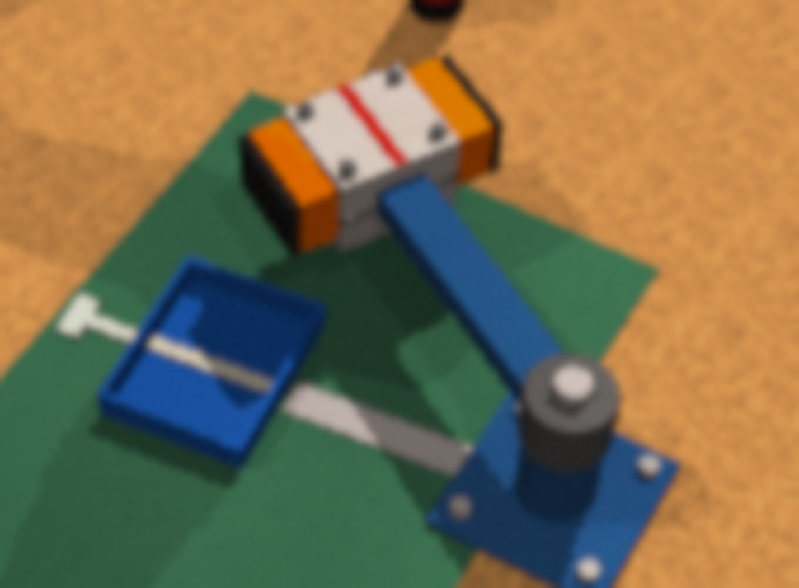

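View pics/crB.png

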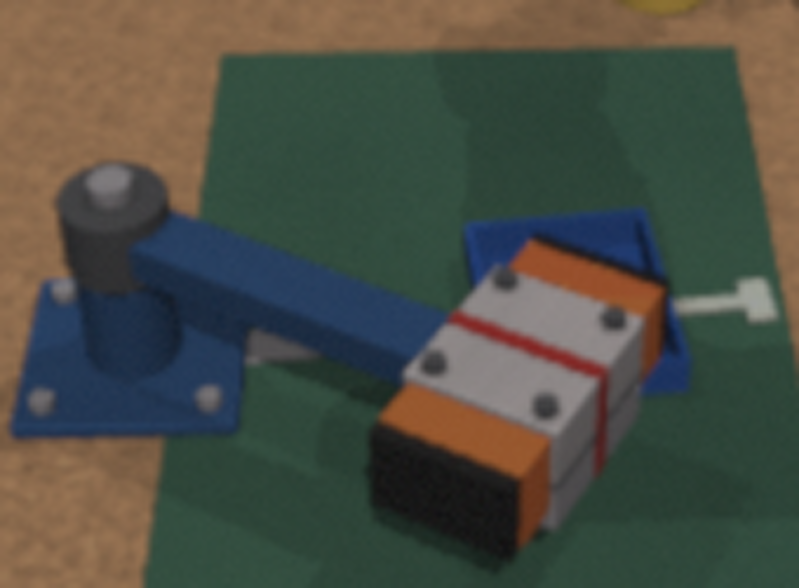

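Crop A: stripe ends (343,88),(402,163), hub disc (571,388), tray rim corners (190,260),(325,312),(240,465),(103,405), crossbar (77,315). Crop B: stripe (452,317)-(605,372), hub disc (113,195), bar (757,300).

```bash
cat > trk.py <<'E'
from geo import *
HUB=None
def stripe(c):
    h=cv2.cvtColor(c['img'],cv2.COLOR_RGB2HSV).astype(int); H,S,V=h[...,0],h[...,1],h[...,2]
    m=((H<5)|(H>174))&(S>140)&(V>90)
    return m
E
python3 - <<'E'
from station import *
from trk import *
a,b=read_camera('scene'),read_camera('side')
A=lambda x,y:(260+x/4.7-.4,130+y/4.7-.4); B=lambda x,y:(230+x/4.7-.4,150+y/4.7-.4)
print('hub',tri(a,A(571,388),b,B(113,195)),onz(a,A(571,388),.15),onz(b,B(113,195),.15))
for e1,e2 in((A(343,88),A(402,163)),): p,q=onz(a,e1,.15),onz(a,e2,.15);print('str a',p,q,(p+q)/2,np.hypot(*(p-q)))
p,q=onz(b,B(605,372),.15),onz(b,B(452,317),.15);print('str b',p,q,(p+q)/2,np.hypot(*(p-q)))
print('tray',np.mean([onz(a,A(*k),.03) for k in((190,260),(325,312),(240,465),(103,405))],0))
for c,P in((a,A(77,315)),(b,B(757,300)),(a,A(460,455)),(a,A(290,393)),(b,B(290,345))): print('line',onz(c,P,0))
for c in(a,b):
    m=stripe(c); n,_,st,ce=cv2.connectedComponentsWithStats(m.astype(np.uint8)); 
    for i in range(1,n):
        if st[i,4]>8: print(st[i],ce[i].round(1),onz(c,ce[i],.15).round(3))
E
```

```text
hub [0.79626995 0.05741745 0.14556683] [0.79839216 0.05459003] [0.79399168 0.06266538]
str a [0.4997477  0.23084759] [0.58316854 0.18324709] [0.54145812 0.20704734] 0.09604605258114947
str b [0.49312198 0.23036096] [0.57972515 0.18212848] [0.53642357 0.20624472] 0.09912861024145707
tray [0.50757967 0.01447154]
line [0.36828173 0.00960815]
line [0.36813799 0.00109466]
line [0.71650723 0.05290445]
line [0.56702991 0.03418865]
line [0.69259319 0.0416293 ]
[350 119   5   9  35] [351.9 123.1] [0.494 0.396]
[332 149  14  16  42] [338.7 156.2] [0.542 0.207]
[326 217  33  14  69] [342.1 223.1] [0.536 0.207]
[382 336  15  19 215] [388.4 344.8] [0.453 0.576]
```

>>> {"api": "play_rows", "payload": {
  "series": [0.48,-0.48,0,0,0,0,0,0.96,-0.965,0,0,0,0,0]
}}

```text
time_s: 0.55
tcp_pos: [0.2327, -0.446, 0.2308]
tool_rot: [-180.0, -0.0, 18.6]
ft_force: [-0.2, 0.1, 0.2]
grip_width: 0.0516
gripper_force: 0.0
```

>>> {"api": "play_rows", "payload": {
  "series": [0.48,-0.48,0,0,0,0,0,0.96,-0.965,0,0,0,0,0]
}}

```text
time_s: 0.8
tcp_pos: [0.281, -0.3476, 0.2314]
tool_rot: [180.0, -0.0, 18.7]
ft_force: [0.3, -0.4, -0.1]
grip_width: 0.0124
gripper_force: 0.0
```

>>> {"api": "play_rows", "payload": {
  "series": [0.48,-0.48,0,0,0,0,0,0.96,-0.965,0,0,0,0,0]
}}

```text
time_s: 1.05
tcp_pos: [0.329, -0.2498, 0.2315]
tool_rot: [180.0, -0.0, 18.7]
ft_force: [0.2, -0.5, 1.0]
grip_width: -0.0001
gripper_force: 0.0
```

>>> {"api": "play_rows", "payload": {
  "series": [0.48,-0.48,0,0,0,0,0,0.96,-0.965,0,0,0,0,0]
}}

```text
time_s: 1.3
tcp_pos: [0.377, -0.152, 0.2316]
tool_rot: [179.9, -0.0, 18.7]
ft_force: [0.3, -0.8, -0.7]
grip_width: -0.0001
gripper_force: 0.0
```

>>> {"api": "play_rows", "payload": {
  "series": [0.48,-0.48,0,0,0,0,0,0.96,-0.965,0,0,0,0,0]
}}

```text
time_s: 1.55
tcp_pos: [0.425, -0.0541, 0.2316]
tool_rot: [180.0, -0.0, 18.7]
ft_force: [0.3, -1.1, -0.3]
grip_width: 0.0
gripper_force: 0.0
```

>>> {"api": "play_rows", "payload": {
  "series": [0.48,-0.48,0,0,0,0,0,0.96,-0.965,0,0,0,0,0]
}}

```text
time_s: 1.8
tcp_pos: [0.473, 0.0438, 0.2315]
tool_rot: [180.0, -0.0, 18.7]
ft_force: [1.5, -0.3, 0.4]
grip_width: 0.0001
gripper_force: 0.0
```

>>> {"api": "play_rows", "payload": {
  "series": [0.48,-0.48,0,0,0,0,0,0.96,-0.965,0,0,0,0,0]
}}

```text
time_s: 2.05
tcp_pos: [0.5209, 0.1416, 0.2314]
tool_rot: [180.0, -0.0, 18.7]
ft_force: [-0.3, -0.3, 0.9]
grip_width: 0.0002
gripper_force: 0.0
```

>>> {"api": "play_rows", "payload": {
  "series": [0.48,-0.48,0,0,0,0,0,0.96,-0.965,0,0,0,0,0]
}}

```text
time_s: 2.3
tcp_pos: [0.5688, 0.2393, 0.2313]
tool_rot: [180.0, -0.0, 18.7]
ft_force: [0.8, 0.1, 0.6]
grip_width: 0.0001
gripper_force: 0.0
```

>>> {"api": "play_rows", "payload": {
  "series": [0.48,-0.48,0,0,0,0,0,0.96,-0.965,0,0,0,0,0]
}}

```text
time_s: 2.55
tcp_pos: [0.6217, 0.3233, 0.2312]
tool_rot: [-179.3, 0.0, 20.7]
ft_force: [0.4, 0.4, -0.3]
grip_width: -0.0
gripper_force: 0.0
```

>>> {"api": "play_rows", "payload": {
  "series": [0,0,0,0,0,-0.028,0,0,0,0,0,0,-0.056,0,0,0,0.25,0,0,-0.084,0,0,0,0.6,0,0,-0.114,0,0,0,0.9,0,0,-0.114,0]
}}

```text
time_s: 3.18
tcp_pos: [0.621, 0.3215, 0.158]
tool_rot: [-179.4, -0.4, 61.6]
ft_force: [-0.6, 0.3, 0.0]
grip_width: 0.0004
gripper_force: 0.0
```

>>> {"api": "play_rows", "payload": {
  "series": [0,0,0.35,0,0,0,0,0,0,0.66,0,0,0,0,0,0,0.66,0,0,0,0]
}}

```text
time_s: 3.55
tcp_pos: [0.6192, 0.3214, 0.1038]
tool_rot: [-179.3, -0.2, 61.5]
ft_force: [-0.3, -0.1, 1.3]
grip_width: -0.0002
gripper_force: 0.0
```

```bash
python3 look.py 1 scene side
cat >> trk.py <<'E'
HUB=np.array([.797,.057]); TRAY=.121
def jib(cams,t):
    out=[]
    for c in cams:
        n,_,st,ce=cv2.connectedComponentsWithStats(stripe(c).astype(np.uint8))
        L=[]
        for i in range(1,n):
            if st[i,4]<12: continue
            p=onz(c,ce[i],.15); r=HUB-p
            if .24<np.hypot(*r)<.36: L.append((st[i,4],np.arctan2(r[1],r[0]),np.hypot(*r)))
        out.append(max(L) if L else None)
    print('t',round(t,3),[None if o is None else (int(o[0]),round(o[1],4),round(o[2],3)) for o in out])
E
cat > j.py <<'E'
from station import *
from trk import *
s=sense(); print(np.round(s['tcp_pos'],4),np.round(s['ft_force'],2),np.round(s['tool_rot'],1))
a=read_camera('scene'); b=read_camera('side'); jib((a,b),s['time_s'])
E
python3 j.py
```

```text
3.55 [0.61922515 0.32141996 0.10375587] [-179.2602185    -0.22462141   61.51014819]
scene 52.652811718322276 323.3682651406685 197.21561044390404 [[ 0.85151283  0.52417941 -0.01272194]
 [ 0.40846986 -0.67836842 -0.6107116 ]
 [-0.32875261  0.51483223 -0.79175091]] [-0.50877571 -0.146299    1.7380589 ]
side 49.23277888578688 320.8272067522937 194.86461100293593 [[-0.99975457 -0.00552314 -0.02145469]
 [ 0.01320147  0.62918762 -0.77714134]
 [ 0.01779129 -0.77723384 -0.62896028]] [0.59742255 0.05542608 1.42795202]
[0.6212 0.3221 0.1069] [-0.2   0.53  0.96] [-179.5   -0.5   61.5]
t 3.65 [(42, np.float64(-0.5302), np.float64(0.296)), (69, np.float64(-0.5221), np.float64(0.302))]
```

View pics/side_1.png

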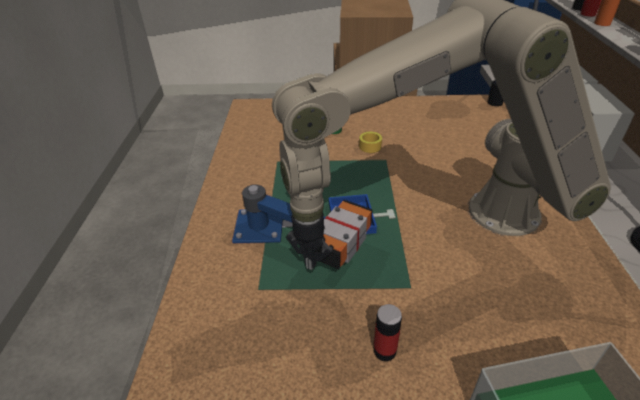

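The side view shows the shut fingers beside the left bumper at (308,262). Next is a short gentle push, then retreat and lift.

>>> {"api": "play_rows", "payload": {
  "series": [-0.31,0,0,0,0,0,0,-0.525,0,0,0,0,0,0,-0.525,0,0,0,0,0,0,-0.1,0,0,0,0,0,0,0,0,-0.5,0,0,0,0]
}}

```text
time_s: 4.38
tcp_pos: [0.6203, 0.3228, 0.1438]
tool_rot: [-179.3, -0.3, 61.6]
ft_force: [0.5, -0.3, 0.2]
grip_width: 0.0002
gripper_force: 0.0
```

```bash
python3 j.py;python3 j.py
```

```text
[0.6203 0.3228 0.1438] [ 0.51 -0.31  0.23] [-179.3   -0.3   61.6]
t 4.375 [(40, np.float64(-0.4904), np.float64(0.296)), (70, np.float64(-0.4767), np.float64(0.3))]
[0.6246 0.3243 0.1519] [0.94 1.06 0.66] [-179.8   -0.9   61.6]
t 4.475 [(40, np.float64(-0.4795), np.float64(0.294)), (66, np.float64(-0.4655), np.float64(0.301))]
```

>>> {"api": "play_rows", "payload": {
  "series": [0,0,-0.5,0,0,0,0,0,0,-1,0,0,0,0]
}}

```text
time_s: 4.82
tcp_pos: [0.6208, 0.3204, 0.2257]
tool_rot: [-179.3, -0.3, 61.5]
ft_force: [0.7, 0.4, 0.0]
grip_width: 0.0
gripper_force: 0.0
```

>>> {"api": "play_rows", "payload": {
  "series": [-0.5,0.13,0,0,0,0,0,-1,0.26,0,0,0,0,0]
}}

```text
time_s: 5.08
tcp_pos: [0.6015, 0.24, 0.2253]
tool_rot: [-179.5, -0.5, 61.6]
ft_force: [0.4, -0.9, -0.7]
grip_width: -0.0001
gripper_force: 0.0
```

>>> {"api": "play_rows", "payload": {
  "series": [-0.5,0.13,0,0,0,0,0,-1,0.26,0,0,0,0,0]
}}

```text
time_s: 5.32
tcp_pos: [0.581, 0.1589, 0.2239]
tool_rot: [-179.4, -0.4, 61.5]
ft_force: [1.1, -1.7, 1.1]
grip_width: -0.0002
gripper_force: 0.0
```

>>> {"api": "play_rows", "payload": {
  "series": [-0.5,0.13,0,0,0,0,0,-1,0.26,0,0,0,0,0]
}}

```text
time_s: 5.58
tcp_pos: [0.561, 0.0787, 0.2232]
tool_rot: [-179.4, -0.4, 61.5]
ft_force: [0.8, 0.2, -0.8]
grip_width: 0.0003
gripper_force: 0.0
```

>>> {"api": "play_rows", "payload": {
  "series": [-0.5,0.13,0,0,0,0,0,-1,0.26,0,0,0,0,0]
}}

```text
time_s: 5.82
tcp_pos: [0.5412, -0.0014, 0.2224]
tool_rot: [-179.4, -0.4, 61.5]
ft_force: [0.8, -0.8, -0.1]
grip_width: -0.0003
gripper_force: 0.0
```

>>> {"api": "play_rows", "payload": {
  "series": [-0.5,0.13,0,0,0,0,0,-1,0.26,0,0,0,0,0]
}}

```text
time_s: 6.08
tcp_pos: [0.5213, -0.0816, 0.2216]
tool_rot: [-179.4, -0.4, 61.5]
ft_force: [0.5, 0.6, 0.6]
grip_width: 0.0001
gripper_force: 0.0
```

>>> {"api": "play_rows", "payload": {
  "series": [-0.3,0,0,0,0,-0.028,0,-0.4,0,0,0,0,-0.056,0,-0.4,0,0.3,0,0,-0.084,0,-0.4,0,0.6,0,0,-0.098,0,-0.4,0,1,0,0,-0.098,0]
}}

```text
time_s: 6.7
tcp_pos: [0.5065, -0.1078, 0.1412]
tool_rot: [-179.9, -0.7, 96.8]
ft_force: [1.2, -0.3, 0.0]
grip_width: 0.0002
gripper_force: 0.0
```

```bash
python3 j.py;python3 j.py
```

```text
[ 0.5065 -0.1078  0.1412] [ 1.22 -0.33  0.02] [-179.9   -0.7   96.8]
t 6.7 [(38, np.float64(-0.2498), np.float64(0.297)), (51, np.float64(-0.2369), np.float64(0.299))]
[ 0.5036 -0.1066  0.1384] [-0.96  0.29 -0.47] [-179.4   -0.9   96.8]
t 6.8 [(39, np.float64(-0.24), np.float64(0.296)), (53, np.float64(-0.2281), np.float64(0.302))]
```

>>> {"api": "play_rows", "payload": {
  "series": [0.1,0,0.25,0,0,0,0,0.29,0,0.43,0,0,0,0,0.29,0,0.43,0,0,0,0,0.29,0,0.43,0,0,0,0,0.29,0,0.43,0,0,0,0]
}}

```text
time_s: 7.52
tcp_pos: [0.5044, -0.0846, 0.1088]
tool_rot: [-179.9, -0.6, 96.8]
ft_force: [-0.4, 0.8, 0.2]
grip_width: 0.0001
gripper_force: 0.0
```

>>> {"api": "play_rows", "payload": {
  "series": [0,0,0,0,0,0,0,0,0,0,0,0,0,0,0,0,0,0,0,0,0,0,0,0,0,0,0,0,0,0,0,0,0,0,0]
}}

```text
time_s: 8.15
tcp_pos: [0.5037, -0.0842, 0.1079]
tool_rot: [-179.8, -0.7, 96.8]
ft_force: [0.5, 0.2, 0.6]
grip_width: 0.0004
gripper_force: 0.0
```

```bash
python3 j.py; python3 look.py 2 scene
```

```text
[ 0.5037 -0.0842  0.1079] [0.54 0.17 0.64] [-179.8   -0.7   96.8]
t 8.15 [(41, np.float64(-0.12), np.float64(0.299)), (42, np.float64(-0.108), np.float64(0.299))]
8.25 [ 0.50366968 -0.08418291  0.10791816] [-179.82173677   -0.68322786   96.79349282]
scene 52.652811718322276 323.3682651406685 197.21561044390404 [[ 0.85151283  0.52417941 -0.01272194]
 [ 0.40846986 -0.67836842 -0.6107116 ]
 [-0.32875261  0.51483223 -0.79175091]] [-0.50877571 -0.146299    1.7380589 ]
```

View pics/scene_2.png

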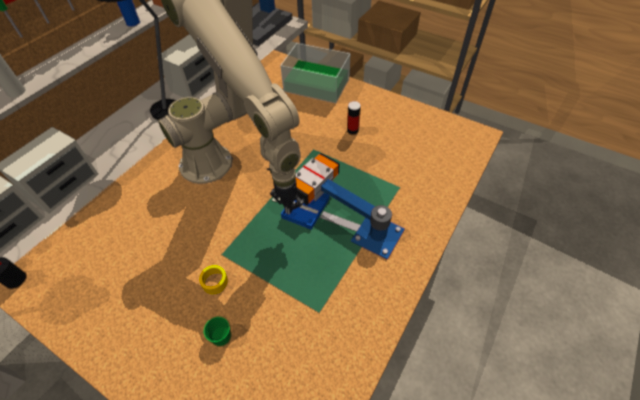

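Scene: gripper stands at (288,192) on the -y side, mould at (318,177) drifting towards it; both clear.

>>> {"api": "play_rows", "payload": {
  "series": [0,0,0,0,0,0,0,0,0,0,0,0,0,0,0,0,0,0,0,0,0,0,0,0,0,0,0,0,0,0,0,0,0,0,0]
}}

```text
time_s: 8.93
tcp_pos: [0.5037, -0.0842, 0.1079]
tool_rot: [-179.8, -0.7, 96.8]
ft_force: [-0.6, 0.5, -0.5]
grip_width: -0.0004
gripper_force: 0.0
```

>>> {"api": "play_rows", "payload": {
  "series": [0,0,0,0,0,0,0,0,0,0,0,0,0,0,0,0,0,0,0,0,0,0,0,0,0,0,0,0,0,0,0,0,0,0,0]
}}

```text
time_s: 9.55
tcp_pos: [0.5037, -0.0842, 0.1079]
tool_rot: [-179.8, -0.7, 96.8]
ft_force: [0.3, -0.8, 0.0]
grip_width: 0.0001
gripper_force: 0.0
```

```bash
python3 j.py; python3 j.py
```

```text
[ 0.5037 -0.0842  0.1079] [ 0.27 -0.76  0.05] [-179.8   -0.7   96.8]
t 9.55 [(39, np.float64(-0.0068), np.float64(0.296)), (48, np.float64(0.0042), np.float64(0.295))]
[ 0.5037 -0.0842  0.1079] [ 0.68  0.16 -0.12] [-179.8   -0.7   96.8]
t 9.65 [(41, np.float64(0.0005), np.float64(0.297)), (33, np.float64(0.009), np.float64(0.302))]
```

>>> {"api": "play_rows", "payload": {
  "series": [0,0,0,0,0,0,0,0,0,0,0,0,0,0,0,0,0,0,0,0,0,0,0,0,0,0,0,0,0,0,0,0,0,0,0]
}}

```text
time_s: 10.38
tcp_pos: [0.5037, -0.0842, 0.1079]
tool_rot: [-179.8, -0.7, 96.8]
ft_force: [-0.6, -0.2, 0.3]
grip_width: -0.0001
gripper_force: 0.0
```

>>> {"api": "play_rows", "payload": {
  "series": [0,0,0,0,0,0,0,0,0,0,0,0,0,0,0,0,0,0,0,0,0]
}}

```text
time_s: 10.75
tcp_pos: [0.5037, -0.0842, 0.1079]
tool_rot: [-179.8, -0.7, 96.8]
ft_force: [0.5, -0.8, 0.5]
grip_width: 0.0004
gripper_force: 0.0
```

```bash
cat > w.py <<'E'
from station import *
from trk import *
import sys
def one(c):
    n,_,st,ce=cv2.connectedComponentsWithStats(stripe(c).astype(np.uint8)); L=[(0,np.nan)]
    for i in range(1,n):
        r=HUB-onz(c,ce[i],.15)
        if st[i,4]>11 and .24<np.hypot(*r)<.36: L.append((st[i,4],np.arctan2(r[1],r[0])))
    return max(L)[1]
for k in range(int(sys.argv[1])):
    n=('side','scene')[k%2]; s=sense(); a=one(read_camera(n))+(.006 if n=='scene' else -.002)
    print(round(s['time_s'],3),n,round(a,4),'F',round(float(s['ft_force']@[ .12,-.99,0]),2))
E
python3 w.py 8
```

```text
10.75 side 0.083 F 0.89
10.8 scene 0.0896 F 0.15
10.85 side 0.0896 F -0.72
10.9 scene 0.0961 F -0.12
10.95 side 0.0964 F -0.57
11.0 scene 0.1019 F -0.3
11.05 side 0.1035 F -0.11
11.1 scene 0.1084 F -0.28
```

```bash
python3 w.py 4
```

```text
11.15 side 0.109 F 0.92
11.2 scene 0.1144 F -0.18
11.25 side 0.1133 F 0.54
11.3 scene 0.117 F 1.53
```

>>> {"api": "play_rows", "payload": {
  "series": [-0.6,0,0,0,0,0,0,-0.6,0,0,0,0,0,0]
}}

```text
time_s: 11.6
tcp_pos: [0.5102, -0.1342, 0.1075]
tool_rot: [-179.9, -0.6, 96.6]
ft_force: [1.0, 0.4, -0.9]
grip_width: 0.0003
gripper_force: 0.0
```

```bash
python3 w.py 6
```

```text
11.6 side 0.11 F -0.29
11.65 scene 0.112 F -0.89
11.7 side 0.1092 F -0.05
11.75 scene 0.1117 F 0.31
11.8 side 0.1082 F -0.95
11.85 scene 0.1105 F 0.87
```

>>> {"api": "play_rows", "payload": {
  "series": [0,0,0,0,0,0,0,0,0,0,0,0,0,0,0,0,0,0,0,0,0]
}}

```text
time_s: 12.28
tcp_pos: [0.5094, -0.1317, 0.1074]
tool_rot: [-179.8, -0.7, 96.8]
ft_force: [-0.6, -0.2, -0.8]
grip_width: 0.0
gripper_force: 0.0
```

```bash
python3 w.py 4
```

```text
12.275 side 0.1041 F 0.08
12.325 scene 0.1046 F -0.26
12.375 side 0.1032 F -0.09
12.425 scene 0.1049 F -0.19
```

>>> {"api": "play_rows", "payload": {
  "series": [-0.3,0,0,0,0,0,0,-0.6,0,0,0,0,0,0,-0.6,0,-0.4,0,0,0,0,-0.6,0,-0.8,0,0,0,0,-0.6,0,-0.8,0,0,0,0]
}}

```text
time_s: 13.1
tcp_pos: [0.5171, -0.1821, 0.1734]
tool_rot: [179.9, -0.5, 96.7]
ft_force: [-0.1, -0.6, -0.2]
grip_width: -0.0001
gripper_force: 0.0
```

>>> {"api": "play_rows", "payload": {
  "series": [-0.5,0,0,0,0,0,0,-1,0,0,0,0,0,0,-1,0,0,0,0,0,0,-1,0,0,0,0,0,0,-1,0,0,0,0,0,0]
}}

```text
time_s: 13.72
tcp_pos: [0.5244, -0.2587, 0.1694]
tool_rot: [-179.8, -0.7, 96.8]
ft_force: [0.9, -0.2, 0.3]
grip_width: 0.0
gripper_force: 0.0
```

>>> {"api": "play_rows", "payload": {
  "series": [0,0,0,0,0,0,0,0,0,0,0,0,0,0,0,0,0,0,0,0,0,0,0,0,0,0,0,0,0,0,0,0,0,0,0]
}}

```text
time_s: 14.35
tcp_pos: [0.5248, -0.2596, 0.1699]
tool_rot: [-179.8, -0.7, 96.8]
ft_force: [0.3, -0.4, -1.1]
grip_width: -0.0001
gripper_force: 0.0
```

```bash
python3 w.py 4
python3 - <<'E'
from station import *
import cv2
ims=[]
for n,(x,y) in(('scene',(250,140)),('side',(220,140))):
    ims.append(cv2.resize(read_camera(n)['img'][y:y+110,x:x+200,::-1],None,fx=4,fy=2.7,interpolation=cv2.INTER_CUBIC)[:297])
cv2.imwrite('pics/cr3.png',cv2.vconcat(ims))
E
```

```text
14.35 side 0.0885 F 0.45
14.4 scene 0.0909 F -0.36
14.45 side 0.0887 F -0.72
14.5 scene 0.0903 F 0.35
```

View pics/cr3.png

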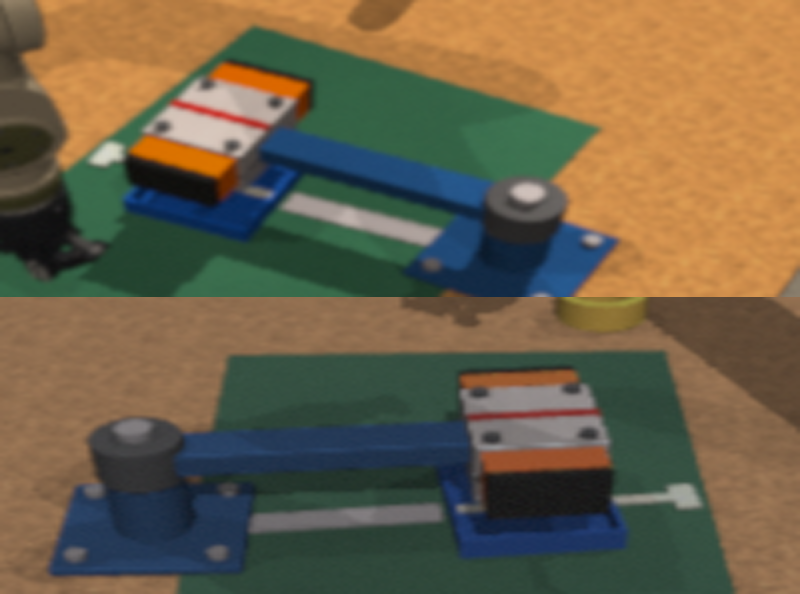

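The crop shows the mould above the tray and nearly parallel to the white line: side (250,522)-(685,496), scene (107,154)-(440,237). I'll check that numerically.

```bash
python3 - <<'E'
from station import *
from trk import *
a,b=read_camera('scene'),read_camera('side')
A=lambda x,y:(250+x/4-.4,140+y/2.7-.4); B=lambda x,y:(220+x/4-.4,140+(y-297)/2.7-.4)
ang=lambda p,q:round(float(np.arctan2(q[1]-p[1],q[0]-p[0])),3)
p,q=onz(a,A(107,154),0),onz(a,A(440,237),0);print('line scene',p,q,ang(p,q))
p,q=onz(b,B(685,496),0),onz(b,B(250,522),0);print('line side',p,q,ang(p,q))
p,q=onz(a,A(175,102),.15),onz(a,A(268,126),.15);print('str scene',(p+q)/2,ang(p,q))
p,q=onz(b,B(602,410),.15),onz(b,B(470,418),.15);print('str side',(p+q)/2,ang(p,q))
print('tray floor side', np.mean([onz(b,B(*k),.0) for k in((463,556),(627,545))],0), 'scene',np.mean([onz(a,A(*k),.0) for k in((127,207),(245,238))],0))
p=HUB-.3*np.array([np.cos(.121),np.sin(.121)]);print(p)
E
python3 w.py 4
```

```text
line scene [0.36959275 0.01030419] [0.72548244 0.05320856] 0.12
line side [0.36745532 0.00048198] [0.72239269 0.04076345] 0.113
str scene [0.5001172 0.0332949] 0.087
str side [0.49494454 0.02945156] 0.124
tray floor side [0.48734864 0.09346582] scene [ 0.50550213 -0.05068838]
[0.49919347 0.02078851]
14.75 side 0.0875 F 0.37
14.8 scene 0.0888 F -0.53
14.85 side 0.0872 F 0.1
14.9 scene 0.0891 F -0.3
```

>>> {"api": "play_rows", "payload": {
  "series": [0,0,0,0,0,0,0,0,0,0,0,0,0,0,0,0,0,0,0,0,0,0,0,0,0,0,0,0,0,0,0,0,0,0,0]
}}

```text
time_s: 15.58
tcp_pos: [0.5248, -0.2597, 0.1698]
tool_rot: [-179.8, -0.7, 96.8]
ft_force: [-0.9, 0.1, 0.4]
grip_width: 0.0003
gripper_force: 0.0
```

>>> {"api": "play_rows", "payload": {
  "series": [0,0,0,0,0,0,0,0,0,0,0,0,0,0,0,0,0,0,0,0,0,0,0,0,0,0,0,0,0,0,0,0,0,0,0]
}}

```text
time_s: 16.2
tcp_pos: [0.5248, -0.2597, 0.1698]
tool_rot: [-179.8, -0.7, 96.8]
ft_force: [-0.7, -0.2, 0.4]
grip_width: -0.0003
gripper_force: 0.0
```

>>> {"api": "play_rows", "payload": {
  "series": [0,0,0,0,0,0,0,0,0,0,0,0,0,0,0,0,0,0,0,0,0,0,0,0,0,0,0,0,0,0,0,0,0,0,0]
}}

```text
time_s: 16.82
tcp_pos: [0.5248, -0.2596, 0.1698]
tool_rot: [-179.8, -0.7, 96.8]
ft_force: [0.0, -0.0, 0.1]
grip_width: -0.0
gripper_force: 0.0
```

>>> {"api": "play_rows", "payload": {
  "series": [0,0,0,0,0,0,0,0,0,0,0,0,0,0,0,0,0,0,0,0,0,0,0,0,0,0,0,0,0,0,0,0,0,0,0]
}}

```text
time_s: 17.45
tcp_pos: [0.5248, -0.2597, 0.1699]
tool_rot: [-179.8, -0.7, 96.8]
ft_force: [-0.3, -0.4, 0.6]
grip_width: -0.0001
gripper_force: 0.0
```

>>> {"api": "play_rows", "payload": {
  "series": [0,0,0,0,0,0,0,0,0,0,0,0,0,0,0,0,0,0,0,0,0,0,0,0,0,0,0,0,0,0,0,0,0,0,0]
}}

```text
time_s: 18.08
tcp_pos: [0.5248, -0.2597, 0.1699]
tool_rot: [-179.8, -0.7, 96.8]
ft_force: [0.2, 0.2, -0.4]
grip_width: 0.0001
gripper_force: 0.0
```

```bash
python3 w.py 4
```

```text
18.075 side 0.0843 F -0.18
18.125 scene 0.0859 F -0.95
18.175 side 0.0841 F -0.12
18.225 scene 0.0856 F -0.05
```

Standing still at about 0.085 rad, roughly 11 mm from the tray centre.

```bash
python3 -c "
from station import *
print(hand_in())"
```

```text
the job is handed in; nothing more can be done
None
```

The job is handed in: by my camera measurements the mould stood still about 11 mm from the tray's centre (limit 30 mm), with the gripper clear for more than 6 s before hand-in at about 18 s; `hand_in()` returned no verdict.

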